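Cure the bead round a sign inlay with the UV pen

TASK

Take the violet UV curing pen out of its stand and guide its tip slowly and steadily (a few centimetres per second) along the L-shaped orange resin bead on the sign panel, from the green dot round the corner to the red dot. Keep the pen upright with its tip over the bead all the way, touching it or at most about 1 cm above. Then put the pen back into the well it came from, let go and move clear.

Things in the scene. Friction and masses are not known exactly. Their poses are not given: they have to be found in the camera images.
- uv_pen: Violet rod 140 mm long, 18 mm thick, about 45 g; origin: centre of its 10 mm wide tip, at the bottom; z up its axis; grip 80 to 120 mm above the tip. In a grey fixed stand, 50 mm high, with three wells 60 mm apart in a row (23 mm wide, 45 deep, floor at z = 5 mm). At the start its y runs along the row, its x across: close the fingers along x. Black markers, tops at z = 130 mm, fill the other wells: pass above them.
- seam_start (a point): Centre of the green dot (15 mm across) where the bead begins, on the upper face of the fixed sign panel: light grey board with a blue inlay in one quarter, 180 x 180 x 10 mm, flat on the worktop, black stops 13 mm high at three outer corners. Dots and bead (7 mm wide) stand up 2 mm from the face but are only surface marks to the touch.
- seam_corner (a point): The right-angled corner of the orange bead, at the middle of the panel, on its upper face. z is up; the first leg comes straight from seam_start, 80 mm away along this frame's -x; the second leg leads straight to seam_end, 80 mm away along +y.
- seam_end (a point): Centre of the red dot (15 mm across) where the bead ends, on the panel's upper face.

How it is judged (in metres and radians):
On the way, in this order (a step that is already met when the one before it is completed fails the run):
1. the pen's tip is at the green dot (x of uv_pen in the frame of seam_corner between -0.0925 and -0.0675 m and y of uv_pen in the frame of seam_corner between -0.015 and 0.015 m and z of uv_pen in the frame of seam_corner between -0.006 and 0.02 m and angle between uv_pen's own z axis and vertical below 0.35 rad), for 0.2 s.
2. a third along the first leg (x of uv_pen in the frame of seam_corner between -0.0658333 and -0.0408333 m and y of uv_pen in the frame of seam_corner between -0.015 and 0.015 m and z of uv_pen in the frame of seam_corner between -0.006 and 0.02 m and angle between uv_pen's own z axis and vertical below 0.35 rad), for 0.2 s.
3. two thirds along the first leg (x of uv_pen in the frame of seam_corner between -0.0391667 and -0.0141667 m and y of uv_pen in the frame of seam_corner between -0.015 and 0.015 m and z of uv_pen in the frame of seam_corner between -0.006 and 0.02 m and angle between uv_pen's own z axis and vertical below 0.35 rad), for 0.2 s.
4. at the corner (x of uv_pen in the frame of seam_corner between -0.0125 and 0.0125 m and y of uv_pen in the frame of seam_corner between -0.0125 and 0.0125 m and z of uv_pen in the frame of seam_corner between -0.006 and 0.02 m and angle between uv_pen's own z axis and vertical below 0.35 rad), for 0.2 s.
5. a third along the second leg (x of uv_pen in the frame of seam_corner between -0.015 and 0.015 m and y of uv_pen in the frame of seam_corner between 0.0141667 and 0.0391667 m and z of uv_pen in the frame of seam_corner between -0.006 and 0.02 m and angle between uv_pen's own z axis and vertical below 0.35 rad), for 0.2 s.
6. two thirds along the second leg (x of uv_pen in the frame of seam_corner between -0.015 and 0.015 m and y of uv_pen in the frame of seam_corner between 0.0408333 and 0.0658333 m and z of uv_pen in the frame of seam_corner between -0.006 and 0.02 m and angle between uv_pen's own z axis and vertical below 0.35 rad), for 0.2 s.
7. at the red dot (x of uv_pen in the frame of seam_corner between -0.015 and 0.015 m and y of uv_pen in the frame of seam_corner between 0.0675 and 0.0925 m and z of uv_pen in the frame of seam_corner between -0.006 and 0.02 m and angle between uv_pen's own z axis and vertical below 0.35 rad), for 0.2 s.
At the end, for the whole second after the job is handed in: The pen stands in its own well again (tip within 20 mm of its start, leaning under 14 degrees), released and at rest, after its tip followed the bead in order: within 12 mm sideways, at most 20 mm above the face, leaning under 20 degrees, at least 0.2 s in each 25 mm (distance of uv_pen from where it was at the start of the episode below 0.02 m and angle between uv_pen's own z axis and vertical below 0.25 rad and linear speed of uv_pen below 0.02 m/s and contact force between uv_pen and the fingers below 0.05 N); the robot touches nothing.
It also fails if it takes over 64 s, if anything falls off the work surface, if the arm or the gripper's body presses on something with over 40 N, if the wrist force passes 120 N, or if a joint passes its speed limit or range.

ROBOT

A 7-joint arm with a two-finger parallel gripper is mounted at the origin on a cart in front of the work surface, level with it; the furniture and walls round the work are solid. World frame = base frame: x ahead of the robot, y to its left, z up, the work surface at z = 0. Lengths are in m, angles in degrees, forces in N, time in s.
With the tool pointing down it reaches from about 0.4 to 0.85 m from the base axis. Payload 10.4 kg.
Tool frame: the origin (TCP) lies at the very end of the fingers, on their centre line; the grasp point (between the pads) lies 19 mm behind it; z points along the fingers, y is the line along which they close (so a half turn about z gives the same grasp; the last joint's range is limited). The gripper opens to 87 mm and grips with 3 to 60 N. Pads are 19 mm wide; open, the fingers measure 117 mm over their backs; the gripper's body (75 mm by 190 mm) begins 51 mm behind the grasp point.
Start: joints at [67.918, 19.034, -3.707, 83.658, 1.238, 77.344, -5.071], TCP at [0.222, -0.584, 0.223] pointing down, gripper open.
Joint ranges: [-148.97, 148.97], [-28.65, 121.19], [-84.17, 76.75], [9.2, 138.47], [-72.65, 252.65], [3.7, 117.97], [-149.18, 149.18]. Speed limits (degrees/s): [127.2, 127.2, 159.86, 159.86, 180, 180, 180].

INTERFACE

Orientations are given as a 3x3 rotation matrix whose columns are the frame's x, y, z axes.
In Python, from rig import monitor, eyes, arm, finder gives the robot as it stands.
- The arm moves only by the tool apply_moves, never from a script. Its argument "series" is a list of rows, each an object with "travel": the shift along the tool's x, y, z in cm, a list of three; "twist": the turn, a rotation vector about the tool's x, y, z in rad, a list of three; "claw": the finger opening in cm, from 0 to 8.7. In form: [{"travel": [tx, ty, tz], "twist": [rx, ry, rz], "claw": claw}, ...]. A call has 1 to 12 rows; each row shifts and turns the commanded pose from where the row before left it, along the tool's axes as they then stand; what a row does not reach is not made up. A row lasts 1/10 s, in which the tool goes at most 50 mm and 8.59 degrees, less where a joint would pass 70% of its speed; a pose out of reach is approached as far as the arm can. A call is refused whole if a number of a shift passes 5 or a number of a turn 0.15, either way. A call with a gripper value outside its range is refused whole. The fingers move at their own pace and stop on an object; "grip_force" is the grip in N (left out, the last holds). Time passes only in rows, so rows that do not move let the fingers close. It gives the time, the measured TCP pose, the force, the opening and the grip force at its end, in the units of the state.
- monitor.get_state(): the state, without advancing time (a new reading comes with each control period).
- eyes.grab_frame(name): name is "scene" or "top" or "wrist"; returns a dict with "img" (384x512x3 uint8, blue, green, red), "z_map" (384x512 float32, m along the optical axis (not along the pixel's ray), 0 where there is no reading), "fov_y" (degrees; the focal length in pixels is half the picture's height over the tangent of half this angle, whatever the lens; pixels are square), "cx", "cy" (the principal point, pixels), "distortion" ([k1, k2, p1, p2, k3] as OpenCV has them; the pictures are not rectified), "T" (4x4, takes a point from camera to world coordinates). Camera axes: x right, y down, z forward; pixel columns grow to the right and rows downward; lengths in m; the calibration is good to about 2 mm. A picture is of the moment at which its call begins.
- arm.sign_off(): hands the job in; it is judged then, once.
Trained networks look in a picture, given as the dict that the camera call returned (one of the last four; its "shot" number tells which), for a name from the list of things; names that differ only in an ending like _2 or _b are one class to them, and where a whole thing is asked for, a point or a joint stands for the part that bears it (a point fixed in the world has none). Each returns a list of dicts, best first, with "conf" (0 to 1); they miss things now and then, are a little off and sometimes report something else, mostly with a low value. They report only what shows in the picture. A call takes as long as a camera call.
- finder.trace(picture, name): "mask" (384x512 bool, what is visible of it) and "box" ([left, top, right, bottom] in pixels, round what is visible of it).
The state is a dict: "time": time; "joint_positions": joint angles; "joint_velocities": joint speeds; "joint_efforts": joint torques, N m; "eef_pos": TCP position; "orientation": TCP orientation; "ft_force": force on the tool from outside, world axes, zero at the start; "ft_torque": the same for the moment, N m; "finger_gap": opening from 0.0 (shut) to 1.0 (fully open); "gripper_force": force on a finger pad.
Only numpy, scipy, OpenCV 4.12 (cv2) and the standard library are available. Lean on these libraries where they do the work, as an engineer would, in place of code of your own. Each camera call takes 0.05 s, during which the arm holds its last target. There are 200 camera calls.

## Working session

There is one attempt and no reset: what is moved stays moved. The work goes in short steps, Python scripts to look and compute and a tool call to move; the robot and the scene stay as the last step left them, time stands still between calls to the robot, and variables do not carry over. Pictures are saved under pics/ and viewed, at most 10 in all, crops included, and the job is handed in when it is done.

Besides the shell and the picture viewer there is one more tool, called after "Emit:" as name(argument=value, ...) on one line, values as JSON. apply_moves: Moves the arm, as the interface text tells. Its arguments: {"type":"object","properties":{"series":{"type":"array","items":{"type":"object","properties":{"travel":{"type":"array","items":{"type":"number"}},"twist":{"type":"array","items":{"type":"number"}},"claw":{"type":"number"}}}},"grip_force":{"type":"number"}},"required":["series"]}

```bash
ls; mkdir -p pics; cat > h.py <<'E'
import numpy as np, cv2
from rig import monitor, eyes, arm, finder
def K(p):
    f=p["img"].shape[0]/2/np.tan(np.radians(p["fov_y"])/2)
    return np.array([[f,0,p["cx"]],[0,f,p["cy"]],[0,0,1.]])
def rays(p,uv):
    uv=np.asarray(uv,float).reshape(-1,1,2)
    n=cv2.undistortPoints(uv,K(p),np.array(p["distortion"],float)).reshape(-1,2)
    return np.c_[n,np.ones(len(n))]
def world(p,uv):  # by depth
    uv=np.asarray(uv).reshape(-1,2); z=p["z_map"][uv[:,1].astype(int),uv[:,0].astype(int)]
    ok=z>0; c=rays(p,uv[ok])*z[ok,None]; T=np.array(p["T"]); return c@T[:3,:3].T+T[:3,3]
def onplane(p,uv,h):
    T=np.array(p["T"]); d=rays(p,uv)@T[:3,:3].T; o=T[:3,3]; return o+d*((h-o[2])/d[:,2])[:,None]
def maskpts(m): v,u=np.nonzero(m); return np.c_[u,v]
E
python3 - <<'E'
from h import *
s=monitor.get_state(); print({k:np.round(s[k],3).tolist() for k in ("time","eef_pos","orientation","ft_force","finger_gap")})
P={n:eyes.grab_frame(n) for n in("scene","top")}
cv2.imwrite("pics/a.png",np.hstack([cv2.resize(P[n]["img"],(400,300)) for n in P]))
cv2.imwrite("pics/top.png",cv2.resize(P["top"]["img"],(800,600)))
for n,p in P.items():
    print(n,np.round(p["T"],3).tolist(),p["fov_y"])
    for t in("uv_pen","seam_start","seam_corner","seam_end"):
        for r in finder.trace(p,t)[:2]:
            w=world(p,maskpts(r["mask"]))
            print(t,round(r["conf"],2),np.round(r["box"]),r["mask"].sum(), np.round(np.median(w,0),3),np.round(np.percentile(w,[2,98],axis=0),3).tolist() if len(w) else None)
E
```

```text
pics
{'time': 0.0, 'eef_pos': [0.222, -0.584, 0.222], 'orientation': [[0.935, 0.355, -0.001], [0.355, -0.935, 0.001], [-0.0, -0.001, -1.0]], 'ft_force': [0.27, 0.012, -0.131], 'finger_gap': 0.997}
scene [[-0.692, -0.506, 0.515, -0.007], [-0.722, 0.474, -0.504, 0.582], [0.011, -0.72, -0.694, 0.785], [0.0, 0.0, 0.0, 1.0]] 42.82978707043331
uv_pen 0.94 [128. 225. 145. 266.] 401 [0.537 0.335 0.104] [[0.534, 0.325, 0.048], [0.547, 0.341, 0.146]]
seam_start 0.72 [249. 130. 348. 193.] 3804 [ 0.57  -0.145  0.009] [[0.475, -0.257, 0.001], [0.676, -0.045, 0.013]]
seam_corner 0.94 [248. 127. 348. 193.] 3890 [ 0.57  -0.146  0.009] [[0.475, -0.253, -0.001], [0.681, -0.046, 0.013]]
seam_end 0.56 [250. 127. 345. 189.] 3802 [ 0.57  -0.145  0.009] [[0.477, -0.258, 0.001], [0.675, -0.045, 0.013]]
top [[0.027, -0.997, 0.07, 0.457], [-1.0, -0.026, 0.017, 0.031], [-0.015, -0.071, -0.997, 1.073], [0.0, 0.0, 0.0, 1.0]] 48.39150892513378
uv_pen 0.47 [124. 174. 145. 185.] 127 [0.546 0.325 0.111] [[0.539, 0.322, 0.048], [0.553, 0.334, 0.149]]
seam_start 0.8 [287. 128. 381. 222.] 5073 [ 0.579 -0.153  0.012] [[0.484, -0.252, 0.008], [0.677, -0.054, 0.016]]
seam_corner 0.85 [285. 128. 386. 221.] 5183 [ 0.579 -0.153  0.012] [[0.484, -0.254, 0.007], [0.679, -0.051, 0.016]]
seam_end 0.98 [287. 126. 384. 222.] 5213 [ 0.579 -0.153  0.012] [[0.483, -0.255, 0.007], [0.679, -0.052, 0.016]]
```

View pics/top.png

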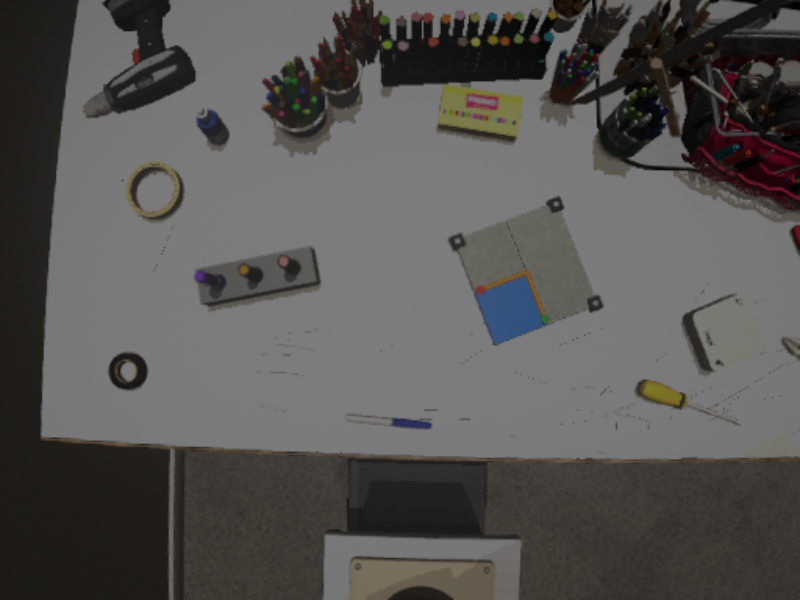

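View pics/a.png

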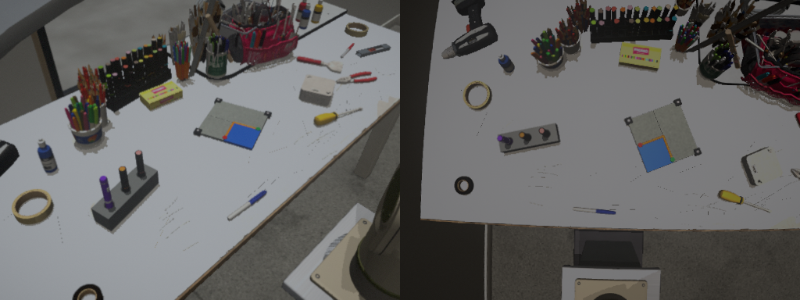

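The top view (800x600) shows the pen in the left well at about (205,277), with the stand running to (318,270). On the panel, the green dot is at (545,320), the corner at about (527,272) and the red dot at (481,290). Next I'll get precise positions by colour.

```bash
python3 - <<'E'
from h import *
for n in("top","scene"):
    p=eyes.grab_frame(n); hsv=cv2.cvtColor(p["img"],cv2.COLOR_BGR2HSV); H,S,V=[hsv[...,i].astype(int) for i in range(3)]
    pm=finder.trace(p,"seam_corner")[0]["box"]; b=np.round(pm).astype(int); roi=np.zeros(H.shape,bool); roi[b[1]-3:b[3]+3,b[0]-3:b[2]+3]=1
    C={}
    for k,m in dict(green=(H>40)&(H<85)&(S>100),red=((H<6)|(H>172))&(S>120),orange=(H>8)&(H<24)&(S>120)).items():
        q=maskpts(m&roi&(V>50)); w=onplane(p,q,.012); C[k]=w
        print(n,k,len(q),np.round(q.mean(0),1),np.round(w.mean(0),4),np.round(np.ptp(w,axis=0),3))
    if min(map(len,C.values()))>2:
        g,r=C["green"].mean(0)[:2],C["red"].mean(0)[:2]; print("dist g-r",np.linalg.norm(g-r),"(113mm)")
        m=(g+r)/2; d=(r-g)/2
        c1=m+np.array([-d[1],d[0]]);c2=m-np.array([-d[1],d[0]]); print("corner cands",c1,c2)
    uv=maskpts(np.ones(H.shape,bool)); uv=uv[p["z_map"][uv[:,1],uv[:,0]]>0]; w=world(p,uv)
    near=(abs(w[:,0]-.54)<.12)&(w[:,1]>.1)&(w[:,1]<.42)
    t=near&(abs(w[:,2]-.05)<.007)
    (c,sz,a)=cv2.minAreaRect(w[t][:,:2].astype(np.float32)); print("stand",np.round(c,4),np.round(sz,4),a,t.sum(),"z",np.median(w[t][:,2]))
    v=near&(w[:,2]>.065)&(H[uv[:,1],uv[:,0]]>120)&(H[uv[:,1],uv[:,0]]<160)&(S[uv[:,1],uv[:,0]]>60)
    for z0 in(.06,.09,.12,.14):
        s=v&(w[:,2]>z0)&(w[:,2]<z0+.03)
        if s.any(): print("pen",z0,s.sum(),np.round(w[s].mean(0),4))
    o=near&(w[:,2]>.07)&(w[:,2]<.135)&~v
    lab=np.round(w[o],3); 
    if o.sum(): print("others",o.sum(),np.round(lab[np.argsort(-lab[:,2])][:6],3).tolist())
E
```

```text
top green 23 [348.1 203.8] [ 0.5055 -0.1841  0.012 ] [0.013 0.01  0.   ]
top red 21 [307. 185.] [ 0.5498 -0.0802  0.012 ] [0.01 0.01 0.  ]
top orange 123 [332.7 183.1] [ 0.5561 -0.1447  0.012 ] [0.067 0.096 0.   ]
dist g-r 0.11292208201365032 (113mm)
corner cands [ 0.47568018 -0.11002464] [ 0.57956884 -0.15428008]
stand [0.5608 0.2729] [0.0571 0.1883] 12.512347221374512 1392 z 0.051453035694476346
pen 0.06 9 [0.5442 0.3252 0.0829]
pen 0.09 20 [0.5468 0.3238 0.1058]
pen 0.12 44 [0.5465 0.3295 0.143 ]
pen 0.14 38 [0.5464 0.3303 0.1454]
others 219 [[0.54, 0.329, 0.134], [0.572, 0.218, 0.133], [0.579, 0.219, 0.132], [0.581, 0.216, 0.132], [0.568, 0.209, 0.132], [0.57, 0.207, 0.132]]
scene green 16 [329.9 164.4] [ 0.5032 -0.184   0.012 ] [0.011 0.011 0.   ]
scene red 17 [287.1 175.4] [ 0.5466 -0.0793  0.012 ] [0.01  0.013 0.   ]
scene orange 73 [301.3 162.7] [ 0.5546 -0.1382  0.012 ] [0.064 0.094 0.   ]
dist g-r 0.11332913398781427 (113mm)
corner cands [ 0.47258514 -0.10989515] [ 0.57724975 -0.15335562]
stand [0.5571 0.2731] [0.0598 0.1881] 12.529367446899414 1884 z 0.0494768242739308
pen 0.06 60 [0.5377 0.335  0.0806]
pen 0.09 75 [0.5381 0.3358 0.1038]
pen 0.12 128 [0.54   0.3338 0.1368]
pen 0.14 68 [0.5422 0.3328 0.1437]
others 538 [[0.54, 0.339, 0.135], [0.541, 0.341, 0.134], [0.545, 0.34, 0.134], [0.57, 0.214, 0.13], [0.546, 0.34, 0.13], [0.57, 0.209, 0.129]]
```

Emit:
apply_moves(series=[{"travel":[3.68,-2.47,-0.65],"twist":[0,0,0],"claw":8.7},{"travel":[3.68,-2.47,-0.65],"twist":[0,0,0],"claw":8.7},{"travel":[3.68,-2.47,-0.65],"twist":[0,0,0],"claw":8.7},{"travel":[3.68,-2.47,-0.65],"twist":[0,0,0],"claw":8.7},{"travel":[3.68,-2.47,-0.65],"twist":[0,0,0],"claw":8.7},{"travel":[3.68,-2.47,-0.65],"twist":[0,0,0],"claw":8.7},{"travel":[3.68,-2.47,-0.65],"twist":[0,0,0],"claw":8.7},{"travel":[3.68,-2.47,-0.65],"twist":[0,0,0],"claw":8.7},{"travel":[3.68,-2.47,-0.65],"twist":[0,0,0],"claw":8.7},{"travel":[3.68,-2.47,-0.65],"twist":[0,0,0],"claw":8.7},{"travel":[3.68,-2.47,-0.65],"twist":[0,0,0],"claw":8.7},{"travel":[3.68,-2.47,-0.65],"twist":[0,0,0],"claw":8.7}])

```text
time: 1.9
eef_pos: [0.5303, -0.149, 0.3011]
orientation: [[0.935, 0.355, 0.001], [0.355, -0.935, -0.0], [0.0, 0.001, -1.0]]
ft_force: [0.7, -0.3, -0.5]
finger_gap: 1.0
gripper_force: 0.0
```

Emit:
apply_moves(series=[{"travel":[0,0,0],"twist":[0,0,-0.1426],"claw":8.7},{"travel":[0,0,0],"twist":[0,0,-0.1426],"claw":8.7},{"travel":[0,0,0],"twist":[0,0,-0.1426],"claw":8.7},{"travel":[0,0,0],"twist":[0,0,-0.1426],"claw":8.7},{"travel":[0,0,0],"twist":[0,0,-0.1426],"claw":8.7},{"travel":[0,0,0],"twist":[0,0,-0.1426],"claw":8.7},{"travel":[0,0,0],"twist":[0,0,-0.1426],"claw":8.7},{"travel":[0,0,0],"twist":[0,0,-0.1426],"claw":8.7},{"travel":[0,0,0],"twist":[0,0,-0.1426],"claw":8.7},{"travel":[0,0,0],"twist":[0,0,-0.1426],"claw":8.7},{"travel":[0,0,0],"twist":[0,0,0],"claw":8.7},{"travel":[0,0,0],"twist":[0,0,0],"claw":8.7}])

```text
time: 3.1
eef_pos: [0.5295, -0.1505, 0.3006]
orientation: [[-0.212, 0.977, 0.0], [0.977, 0.212, -0.0], [-0.0, 0.0, -1.0]]
ft_force: [0.5, -0.4, 0.4]
finger_gap: 1.004
gripper_force: 0.0
```

```bash
cat >> h.py <<'E'
def goto(x,y,z):
    s=monitor.get_state(); R=np.array(s["orientation"]); d=R.T@(np.array([x,y,z])-s["eef_pos"])*100
    print("shift cm (tool)",np.round(d,2),"norm",round(float(np.linalg.norm(d)),2)); return d
def level(yaw_y):  # twist bringing tool to z down, tool y at yaw_y deg
    from scipy.spatial.transform import Rotation as Ro
    a=np.radians(yaw_y); y=np.array([np.cos(a),np.sin(a),0]); z=np.array([0,0,-1.]); x=np.cross(y,z)
    s=monitor.get_state(); print("twist rad",np.round(Ro.from_matrix(np.array(s["orientation"]).T@np.c_[x,y,z]).as_rotvec(),4))
E
python3 - <<'E'
from h import *
s=monitor.get_state(); print(s["time"],np.round(s["eef_pos"],4),np.round(s["orientation"],3).tolist(),np.round(s["joint_positions"],1))
level(12.5)
p=eyes.grab_frame("wrist"); cv2.imwrite("pics/w1.png",p["img"]); print(np.round(p["T"],3).tolist(),p["fov_y"])
hsv=cv2.cvtColor(p["img"],cv2.COLOR_BGR2HSV); H,S,V=[hsv[...,i].astype(int) for i in range(3)]
for k,m in dict(green=(H>40)&(H<85)&(S>100),red=((H<6)|(H>172))&(S>120),orange=(H>8)&(H<24)&(S>120)).items():
    n,l,st,c=cv2.connectedComponentsWithStats((m&(V>50)).astype(np.uint8))
    for i in range(1,n):
        if st[i,4]>30: print(k,st[i],np.round(onplane(p,c[i],.012),4))
E
```

```text
3.1 [ 0.5295 -0.1505  0.3006] [[-0.212, 0.977, 0.0], [0.977, 0.212, -0.0], [-0.0, 0.0, -1.0]] [ 40.   10.4 -33.1  86.5   5.7  84.8  19.1]
twist rad [ 0.0001  0.0001 -0.0046]
[[0.977, 0.202, 0.065, 0.512], [0.212, -0.932, -0.295, -0.069], [0.001, 0.302, -0.953, 0.463], [0.0, 0.0, 0.0, 1.0]] 69.46101083811686
green [233 173   8   7  48] [[ 0.5055 -0.1842  0.012 ]]
red [272 115   9  10  64] [[ 0.5492 -0.0801  0.012 ]]
orange [241 124  45  54 304] [[ 0.5566 -0.1417  0.012 ]]
orange [441 225  18  12  67] [[ 0.9068 -0.2028  0.012 ]]
orange [434 235  16   8  42] [[ 0.8969 -0.2219  0.012 ]]
orange [ 98 260  11  42 158] [[ 0.2907 -0.4446  0.012 ]]
orange [403 265  10  37 170] [[ 0.8729 -0.3255  0.012 ]]
orange [323 319  41  12 310] [[ 0.781  -0.4442  0.012 ]]
```

View pics/w1.png

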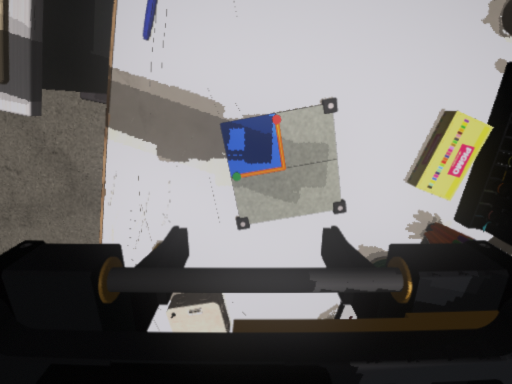

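The wrist view agrees with the top camera: green at (237,176), red at (277,119), corner at about (284,168). Both give the same coordinates to about 1 mm. Next I move to just short of the pen and look.

Emit:
apply_moves(series=[{"travel":[4.25,1.07,0.36],"twist":[0,0,-0.0046],"claw":8.7},{"travel":[4.25,1.07,0.36],"twist":[0,0,0],"claw":8.7},{"travel":[4.25,1.07,0.36],"twist":[0,0,0],"claw":8.7},{"travel":[4.25,1.07,0.36],"twist":[0,0,0],"claw":8.7},{"travel":[4.25,1.07,0.36],"twist":[0,0,0],"claw":8.7},{"travel":[4.25,1.07,0.36],"twist":[0,0,0],"claw":8.7},{"travel":[4.25,1.07,0.36],"twist":[0,0,0],"claw":8.7},{"travel":[4.25,1.07,0.36],"twist":[0,0,0],"claw":8.7},{"travel":[4.25,1.07,0.36],"twist":[0,0,0],"claw":8.7},{"travel":[0,0,0],"twist":[0,0,0],"claw":8.7}])

```text
time: 4.15
eef_pos: [0.5366, 0.2508, 0.2675]
orientation: [[-0.226, 0.974, -0.002], [0.974, 0.226, 0.003], [0.003, -0.001, -1.0]]
ft_force: [-0.5, -0.7, 0.2]
finger_gap: 1.001
gripper_force: 0.0
```

```bash
python3 - <<'E'
from h import *
s=monitor.get_state(); print(s["time"],np.round(s["eef_pos"],4),np.round(s["joint_positions"],1))
level(12.5)
p=eyes.grab_frame("wrist"); cv2.imwrite("pics/w2.png",p["img"])
r=finder.trace(p,"uv_pen")
for q in r[:2]:
    print(q["conf"],q["box"]); w=world(p,maskpts(q["mask"])); w=w[(abs(w[:,0]-.545)<.04)&(abs(w[:,1]-.33)<.04)]
    for a,b in((.05,.08),(.08,.11),(.11,.14),(.14,.16)):
        t=w[(w[:,2]>a)&(w[:,2]<b)]
        if len(t): print(a,len(t),np.round(t.mean(0),4),np.round(t.min(0),3),np.round(t.max(0),3))
goto(.5455,.3315,.2)
E
```

```text
4.15 [0.5366 0.2508 0.2675] [  7.4  19.7 -46.9  83.   14.1  83.5 -26.3]
twist rad [-0.0011 -0.0034  0.0102]
0.78 [265.1, 105.0, 290.4, 125.7]
0.05 15 [0.5399 0.3317 0.0694] [0.537 0.32  0.051] [0.553 0.34  0.079]
0.08 13 [0.5401 0.3335 0.0952] [0.536 0.323 0.083] [0.543 0.34  0.109]
0.11 36 [0.5385 0.3306 0.1256] [0.536 0.323 0.113] [0.543 0.339 0.138]
0.14 251 [0.5462 0.3317 0.1444] [0.538 0.323 0.14 ] [0.555 0.34  0.147]
shift cm (tool) [8.28 2.58 6.78] norm 11.01
```

View pics/w2.png

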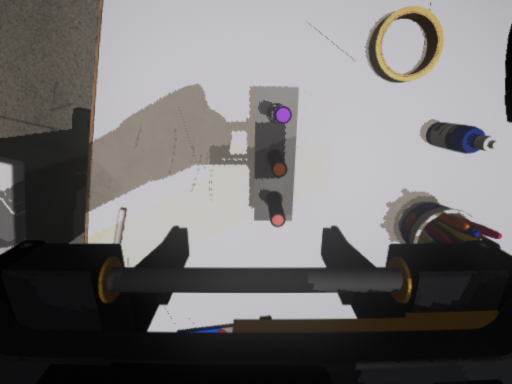

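The wrist view shows the pen's violet top at (283,114), which gives world (0.546, 0.332, 0.145). That matches the earlier fit, so I move over it.

Emit:
apply_moves(series=[{"travel":[2.76,0.88,1.6],"twist":[0,0,0],"claw":8.7},{"travel":[2.76,0.88,1.6],"twist":[0,0,0],"claw":8.7},{"travel":[2.76,0.88,1.6],"twist":[0,0,0],"claw":8.7},{"travel":[0,0,0],"twist":[0,0,0],"claw":8.7},{"travel":[0,0,0],"twist":[0,0,0],"claw":8.7},{"travel":[0,0,0],"twist":[0,0,0],"claw":8.7}])

```text
time: 4.85
eef_pos: [0.5478, 0.3286, 0.2208]
orientation: [[-0.218, 0.976, 0.001], [0.976, 0.218, -0.001], [-0.001, 0.001, -1.0]]
ft_force: [0.1, -0.1, 0.1]
finger_gap: 0.999
gripper_force: 0.0
```

```bash
python3 - <<'E'
from h import *
level(12.5); goto(.546,.3317,.088); s=monitor.get_state(); print(np.round(s["eef_pos"],4))
E
```

```text
twist rad [0.0012 0.0009 0.0011]
shift cm (tool) [ 0.36 -0.12 13.28] norm 13.29
[0.5478 0.3286 0.2208]
```

Emit:
apply_moves(series=[{"travel":[0.36,-0.12,1.8],"twist":[0.001,0.001,0.001],"claw":8.7},{"travel":[0,0,2.5],"twist":[0,0,0],"claw":8.7},{"travel":[0,0,2.5],"twist":[0,0,0],"claw":8.7},{"travel":[0,0,2.5],"twist":[0,0,0],"claw":8.7},{"travel":[0,0,2.5],"twist":[0,0,0],"claw":8.7},{"travel":[0,0,1.48],"twist":[0,0,0],"claw":8.7},{"travel":[0,0,0],"twist":[0,0,0],"claw":8.7},{"travel":[0,0,0],"twist":[0,0,0],"claw":8.7},{"travel":[0,0,0],"twist":[0,0,0],"claw":8.7}])

```text
time: 5.75
eef_pos: [0.5454, 0.3341, 0.089]
orientation: [[-0.219, 0.976, 0.001], [0.976, 0.219, 0.002], [0.002, 0.001, -1.0]]
ft_force: [-0.4, 0.3, -0.3]
finger_gap: 1.0
gripper_force: 0.0
```

Emit:
apply_moves(series=[{"travel":[0,0,0],"twist":[0,0,0],"claw":4},{"travel":[0,0,0],"twist":[0,0,0],"claw":2},{"travel":[0,0,0],"twist":[0,0,0],"claw":0},{"travel":[0,0,0],"twist":[0,0,0],"claw":0},{"travel":[0,0,0],"twist":[0,0,0],"claw":0},{"travel":[0,0,0],"twist":[0,0,0],"claw":0},{"travel":[0,0,0],"twist":[0,0,0],"claw":0},{"travel":[0,0,0],"twist":[0,0,0],"claw":0},{"travel":[0,0,0],"twist":[0,0,0],"claw":0},{"travel":[0,0,0],"twist":[0,0,0],"claw":0}], grip_force=15)

```text
time: 6.75
eef_pos: [0.5445, 0.3337, 0.0873]
orientation: [[-0.22, 0.976, -0.001], [0.976, 0.22, 0.001], [0.001, -0.001, -1.0]]
ft_force: [0.7, -0.9, 0.4]
finger_gap: 0.204
gripper_force: 15.0
```

Emit:
apply_moves(series=[{"travel":[0,0,-1],"twist":[0,0,0],"claw":0},{"travel":[0,0,-1.5],"twist":[0,0,0],"claw":0},{"travel":[0,0,-1.5],"twist":[0,0,0],"claw":0},{"travel":[0,0,-2],"twist":[0,0,0],"claw":0},{"travel":[0,0,-2],"twist":[0,0,0],"claw":0},{"travel":[0,0,-2],"twist":[0,0,0],"claw":0},{"travel":[0,0,-2],"twist":[0,0,0],"claw":0},{"travel":[0,0,-2],"twist":[0,0,0],"claw":0},{"travel":[0,0,-2],"twist":[0,0,0],"claw":0},{"travel":[0,0,0],"twist":[0,0,0],"claw":0},{"travel":[0,0,0],"twist":[0,0,0],"claw":0}])

```text
time: 7.85
eef_pos: [0.5448, 0.3338, 0.2483]
orientation: [[-0.22, 0.976, 0.0], [0.976, 0.22, 0.001], [0.001, 0.0, -1.0]]
ft_force: [-0.7, -0.8, -0.6]
finger_gap: 0.2
gripper_force: 15.0
```

```bash
python3 - <<'E'
from h import *
s=monitor.get_state(); print(s["time"],np.round(s["eef_pos"],4),s["finger_gap"],s["gripper_force"]); level(12.5)
p=eyes.grab_frame("scene")
r=finder.trace(p,"uv_pen")
for q in r[:2]:
    print(q["conf"],q["box"]); b=np.round(q["box"]).astype(int); w=world(p,maskpts(q["mask"])); w=w[(abs(w[:,0]-.545)<.03)&(abs(w[:,1]-.33)<.03)]
    for a in np.arange(.13,.33,.02):
        t=w[(w[:,2]>a)&(w[:,2]<a+.02)]
        if len(t): print(round(a,2),len(t),np.round(t.mean(0),4),np.round(t[:,2].min(),4))
c=p["img"][130:330,60:260]; cv2.imwrite("pics/s2.png",cv2.resize(c,(600,600)))
goto(.505,-.184,.2)
E
```

```text
7.85 [0.5448 0.3338 0.2483] 0.20018164861807175 14.999797660857439
twist rad [ 0.0005 -0.0012  0.0036]
0.7 [115.0, 176.4, 137.9, 224.0]
0.15 5 [0.5384 0.3337 0.1688] 0.1665
0.17 73 [0.5372 0.3343 0.1817] 0.1702
0.19 94 [0.5373 0.3338 0.2001] 0.19
0.21 99 [0.5373 0.3346 0.2201] 0.2103
0.23 60 [0.5382 0.336  0.2371] 0.2303
0.25 37 [0.5401 0.3398 0.2598] 0.2501
0.27 14 [0.5393 0.3399 0.2744] 0.2707
shift cm (tool) [-49.6  -15.22   4.68] norm 52.09
```

View pics/s2.png

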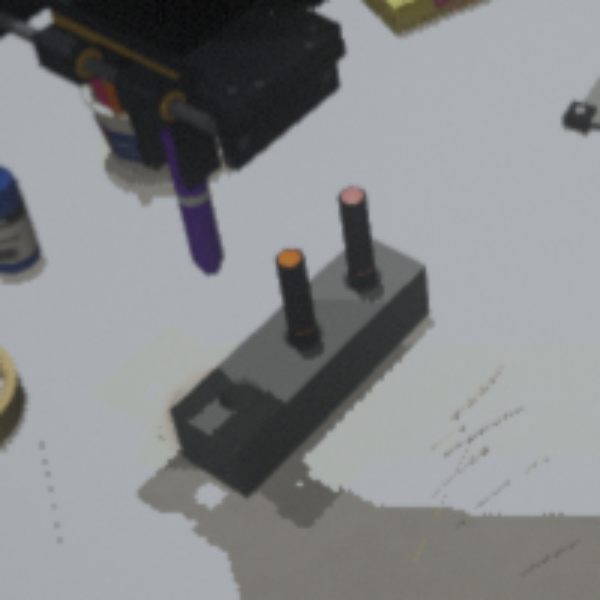

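The pen is gripped upright with its tip at z ≈ 0.166 (crop (208,268)), and its well at (210,415) is empty. Now I carry it to the green dot.

Emit:
apply_moves(series=[{"travel":[-2,-0.6,0],"twist":[0,0,0.003],"claw":0},{"travel":[-4,-1.2,0],"twist":[0,0,0],"claw":0},{"travel":[-4.2,-1.3,0],"twist":[0,0,0],"claw":0},{"travel":[-4.2,-1.3,0],"twist":[0,0,0],"claw":0},{"travel":[-4.2,-1.3,0],"twist":[0,0,0],"claw":0},{"travel":[-4.2,-1.3,0.6],"twist":[0,0,0],"claw":0},{"travel":[-4.2,-1.3,0.7],"twist":[0,0,0],"claw":0},{"travel":[-4.2,-1.3,0.7],"twist":[0,0,0],"claw":0},{"travel":[-4.2,-1.3,0.7],"twist":[0,0,0],"claw":0},{"travel":[-4.2,-1.3,0.7],"twist":[0,0,0],"claw":0},{"travel":[-4.2,-1.3,0.7],"twist":[0,0,0],"claw":0},{"travel":[-2.8,-0.8,0.6],"twist":[0,0,0],"claw":0}])

```text
time: 9.15
eef_pos: [0.5047, -0.1559, 0.1989]
orientation: [[-0.214, 0.977, -0.003], [0.977, 0.214, 0.0], [0.001, -0.003, -1.0]]
ft_force: [0.4, 0.7, 0.8]
finger_gap: 0.2
gripper_force: 15.0
```

Emit:
apply_moves(series=[{"travel":[-1.5,-0.4,0],"twist":[0,0,0],"claw":0},{"travel":[0,0,0],"twist":[0,0,0],"claw":0},{"travel":[0,0,0],"twist":[0,0,0],"claw":0},{"travel":[0,0,0],"twist":[0,0,0],"claw":0}])

```text
time: 9.55
eef_pos: [0.5061, -0.1656, 0.2004]
orientation: [[-0.22, 0.976, -0.001], [0.976, 0.22, 0.001], [0.001, -0.0, -1.0]]
ft_force: [-0.4, 0.0, -1.0]
finger_gap: 0.201
gripper_force: 15.0
```

```bash
python3 - <<'E'
from h import *
s=monitor.get_state(); print(s["time"],np.round(s["eef_pos"],4),np.round(s["orientation"],3).tolist()); level(12.5); goto(.505,-.1825,.125)
E
```

```text
9.55 [ 0.5061 -0.1656  0.2004] [[-0.22, 0.976, -0.001], [0.976, 0.22, 0.001], [0.001, -0.0, -1.0]]
twist rad [-0.0004 -0.0012  0.0033]
shift cm (tool) [-1.63 -0.48  7.53] norm 7.72
```

Emit:
apply_moves(series=[{"travel":[-0.81,-0.24,1.5],"twist":[0,0,0],"claw":0},{"travel":[-0.82,-0.24,1.5],"twist":[0,0,0],"claw":0},{"travel":[0,0,1.5],"twist":[0,0,0],"claw":0},{"travel":[0,0,1.5],"twist":[0,0,0],"claw":0},{"travel":[0,0,1.5],"twist":[0,0,0],"claw":0},{"travel":[0,0,0],"twist":[0,0,0],"claw":0},{"travel":[0,0,0],"twist":[0,0,0],"claw":0},{"travel":[0,0,0],"twist":[0,0,0],"claw":0}])

```text
time: 10.35
eef_pos: [0.5049, -0.1847, 0.1257]
orientation: [[-0.217, 0.976, -0.0], [0.976, 0.217, 0.0], [0.0, 0.0, -1.0]]
ft_force: [0.2, -0.5, -0.9]
finger_gap: 0.203
gripper_force: 15.0
```

```bash
python3 - <<'E'
from h import *
s=monitor.get_state(); print(s["time"],np.round(s["eef_pos"],4))
p=eyes.grab_frame("scene")
for q in finder.trace(p,"uv_pen")[:1]:
    print(q["conf"],q["box"]); w=world(p,maskpts(q["mask"])); w=w[(abs(w[:,0]-.505)<.05)&(abs(w[:,1]+.18)<.05)]
    for a in np.arange(.01,.2,.02):
        t=w[(w[:,2]>a)&(w[:,2]<a+.02)]
        if len(t): print(round(a,2),len(t),np.round(t.mean(0),4),np.round(t[:,2].min(),4))
d=np.array(p["T"])[:2,3]-[.505,-.184]; print("to cam",d/np.linalg.norm(d))
c=p["img"][80:230,230:430]; cv2.imwrite("pics/s3.png",cv2.resize(c,(800,600)))
goto(.505,-.1825,.099)
E
```

```text
10.35 [ 0.5049 -0.1847  0.1257]
0.68 [329.8, 103.0, 341.7, 153.7]
0.03 6 [ 0.5003 -0.1826  0.048 ] 0.0466
0.05 46 [ 0.4991 -0.1813  0.0612] 0.0512
0.07 53 [ 0.4998 -0.1811  0.0798] 0.0701
0.09 53 [ 0.4995 -0.1806  0.1002] 0.0905
0.11 48 [ 0.5    -0.1796  0.1189] 0.1103
0.13 44 [ 0.5017 -0.179   0.1399] 0.1305
0.15 49 [ 0.5011 -0.1791  0.1599] 0.15
0.17 36 [ 0.5016 -0.1791  0.1761] 0.1701
0.19 5 [ 0.479  -0.1505  0.2017] 0.1981
to cam [-0.55557059  0.83146937]
shift cm (tool) [0.22 0.07 2.68] norm 2.69
```

View pics/s3.png

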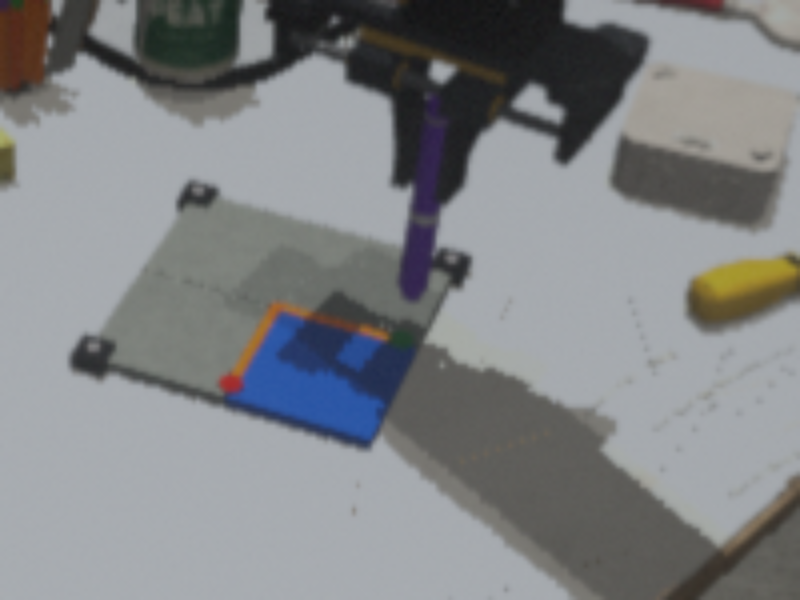

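The pen is upright, its tip just above the green dot, which sits at crop (403,338). The axis offset from TCP is about -2 mm in y, as expected. I lower it and hold.

Emit:
apply_moves(series=[{"travel":[0.22,0.07,0.7],"twist":[0,0,0],"claw":0},{"travel":[0,0,0.7],"twist":[0,0,0],"claw":0},{"travel":[0,0,0.7],"twist":[0,0,0],"claw":0},{"travel":[0,0,0.6],"twist":[0,0,0],"claw":0},{"travel":[0,0,0],"twist":[0,0,0],"claw":0},{"travel":[0,0,0],"twist":[0,0,0],"claw":0},{"travel":[0,0,0],"twist":[0,0,0],"claw":0},{"travel":[0,0,0],"twist":[0,0,0],"claw":0},{"travel":[0,0,0],"twist":[0,0,0],"claw":0}])

```text
time: 11.35
eef_pos: [0.5046, -0.1825, 0.0982]
orientation: [[-0.217, 0.976, -0.001], [0.976, 0.217, 0.0], [0.001, -0.001, -1.0]]
ft_force: [-0.6, 0.4, -0.1]
finger_gap: 0.206
gripper_force: 15.0
```

```bash
python3 - <<'E'
from h import *
level(12.5); goto(.505,-.182,.099); goto(.542,-.167,.099)
E
```

```text
twist rad [-0.0007 -0.0006  0.0004]
shift cm (tool) [ 0.04  0.05 -0.08] norm 0.1
shift cm (tool) [ 0.7   3.99 -0.08] norm 4.05
```

Emit:
apply_moves(series=[{"travel":[0.058,0.33,-0.005],"twist":[0,0,0],"claw":0},{"travel":[0.058,0.33,-0.005],"twist":[0,0,0],"claw":0},{"travel":[0.058,0.33,-0.005],"twist":[0,0,0],"claw":0},{"travel":[0.058,0.33,-0.005],"twist":[0,0,0],"claw":0},{"travel":[0.058,0.33,-0.005],"twist":[0,0,0],"claw":0},{"travel":[0.058,0.33,-0.005],"twist":[0,0,0],"claw":0},{"travel":[0.058,0.33,-0.005],"twist":[0,0,0],"claw":0},{"travel":[0.058,0.33,-0.005],"twist":[0,0,0],"claw":0},{"travel":[0.058,0.33,-0.005],"twist":[0,0,0],"claw":0},{"travel":[0.058,0.33,-0.005],"twist":[0,0,0],"claw":0},{"travel":[0.058,0.33,-0.005],"twist":[0,0,0],"claw":0},{"travel":[0.058,0.33,-0.005],"twist":[0,0,0],"claw":0}])

```text
time: 12.55
eef_pos: [0.5419, -0.1669, 0.0986]
orientation: [[-0.217, 0.976, -0.001], [0.976, 0.217, 0.001], [0.001, -0.001, -1.0]]
ft_force: [0.1, -0.3, -0.5]
finger_gap: 0.207
gripper_force: 15.0
```

```bash
python3 - <<'E'
from h import *
level(12.5); goto(.542,-.167,.099); goto(.579,-.152,.099)
E
```

```text
twist rad [-0.001  -0.0009  0.0005]
shift cm (tool) [-0.01  0.01 -0.04] norm 0.04
shift cm (tool) [ 0.65  3.95 -0.04] norm 4.0
```

Emit:
apply_moves(series=[{"travel":[0.055,0.33,0],"twist":[0,0,0],"claw":0},{"travel":[0.055,0.33,0],"twist":[0,0,0],"claw":0},{"travel":[0.055,0.33,0],"twist":[0,0,0],"claw":0},{"travel":[0.055,0.33,0],"twist":[0,0,0],"claw":0},{"travel":[0.055,0.33,0],"twist":[0,0,0],"claw":0},{"travel":[0.055,0.33,0],"twist":[0,0,0],"claw":0},{"travel":[0.055,0.33,0],"twist":[0,0,0],"claw":0},{"travel":[0.055,0.33,0],"twist":[0,0,0],"claw":0},{"travel":[0.055,0.33,0],"twist":[0,0,0],"claw":0},{"travel":[0.055,0.33,0],"twist":[0,0,0],"claw":0},{"travel":[0.055,0.33,0],"twist":[0,0,0],"claw":0},{"travel":[0.045,0.3,0],"twist":[0,0,0],"claw":0}])

```text
time: 13.75
eef_pos: [0.5789, -0.152, 0.0986]
orientation: [[-0.217, 0.976, -0.001], [0.976, 0.217, 0.001], [0.001, -0.001, -1.0]]
ft_force: [0.4, -0.5, -0.5]
finger_gap: 0.203
gripper_force: 15.0
```

Emit:
apply_moves(series=[{"travel":[0,0,0],"twist":[0,0,0],"claw":0},{"travel":[0,0,0],"twist":[0,0,0],"claw":0},{"travel":[0,0,0],"twist":[0,0,0],"claw":0}])

```text
time: 14.05
eef_pos: [0.5785, -0.1522, 0.0985]
orientation: [[-0.217, 0.976, -0.001], [0.976, 0.217, 0.001], [0.001, -0.001, -1.0]]
ft_force: [-0.3, -0.1, -0.3]
finger_gap: 0.206
gripper_force: 15.0
```

```bash
python3 - <<'E'
from h import *
s=monitor.get_state(); print(np.round(s["eef_pos"],4))
level(12.5); goto(.579,-.152,.099); goto(.564,-.115,.099)
p=eyes.grab_frame("scene")
for q in finder.trace(p,"uv_pen")[:1]:
    w=world(p,maskpts(q["mask"])); w=w[(abs(w[:,0]-.579)<.05)&(abs(w[:,1]+.154)<.05)]
    for a in np.arange(.0,.12,.02):
        t=w[(w[:,2]>a)&(w[:,2]<a+.02)]
        if len(t): print(round(a,2),len(t),np.round(t.mean(0),4),np.round(t[:,2].min(),4))
c=p["img"][80:230,230:430]; cv2.imwrite("pics/s4.png",cv2.resize(c,(800,600)))
E
```

```text
[ 0.5785 -0.1522  0.0985]
twist rad [-0.0011 -0.0009  0.0004]
shift cm (tool) [ 0.01  0.06 -0.05] norm 0.07
shift cm (tool) [ 3.95 -0.61 -0.04] norm 3.99
0.0 22 [ 0.6021 -0.1748  0.01  ] 0.0062
0.02 42 [ 0.5725 -0.1494  0.0315] 0.0211
0.04 46 [ 0.5728 -0.1489  0.0504] 0.0408
0.06 47 [ 0.5722 -0.1487  0.0691] 0.0601
0.08 46 [ 0.5739 -0.1477  0.0883] 0.0801
0.1 36 [ 0.5746 -0.1465  0.1103] 0.1
```

View pics/s4.png

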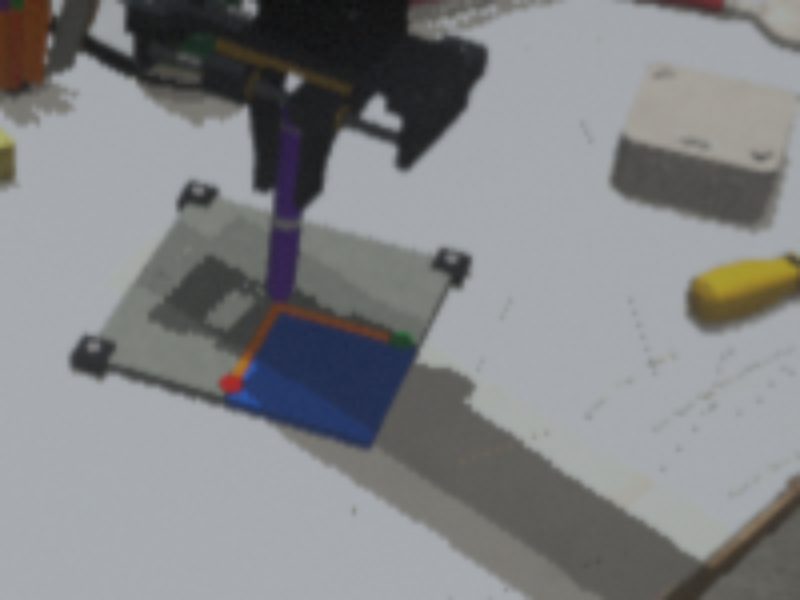

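The tip is at crop (281,300), directly over the bead's corner at (277,308) and a few mm up. Next is the second leg.

Emit:
apply_moves(series=[{"travel":[0.33,-0.05,0],"twist":[0,0,0],"claw":0},{"travel":[0.33,-0.05,0],"twist":[0,0,0],"claw":0},{"travel":[0.33,-0.05,0],"twist":[0,0,0],"claw":0},{"travel":[0.33,-0.05,0],"twist":[0,0,0],"claw":0},{"travel":[0.33,-0.05,0],"twist":[0,0,0],"claw":0},{"travel":[0.33,-0.05,0],"twist":[0,0,0],"claw":0},{"travel":[0.33,-0.05,0],"twist":[0,0,0],"claw":0},{"travel":[0.33,-0.05,0],"twist":[0,0,0],"claw":0},{"travel":[0.33,-0.05,0],"twist":[0,0,0],"claw":0},{"travel":[0.33,-0.05,0],"twist":[0,0,0],"claw":0},{"travel":[0.33,-0.05,0],"twist":[0,0,0],"claw":0},{"travel":[0.33,-0.05,0],"twist":[0,0,0],"claw":0}])

```text
time: 15.35
eef_pos: [0.564, -0.1145, 0.0986]
orientation: [[-0.217, 0.976, -0.001], [0.976, 0.217, 0.001], [0.001, -0.001, -1.0]]
ft_force: [-0.2, 0.9, -0.8]
finger_gap: 0.204
gripper_force: 15.0
```

```bash
python3 - <<'E'
from h import *
level(12.5); goto(.564,-.115,.099); goto(.549,-.078,.099)
E
```

```text
twist rad [-0.001  -0.0009  0.0005]
shift cm (tool) [-0.05 -0.01 -0.04] norm 0.07
shift cm (tool) [ 3.89 -0.68 -0.04] norm 3.95
```

Emit:
apply_moves(series=[{"travel":[0.33,-0.057,0],"twist":[0,0,0],"claw":0},{"travel":[0.33,-0.057,0],"twist":[0,0,0],"claw":0},{"travel":[0.33,-0.057,0],"twist":[0,0,0],"claw":0},{"travel":[0.33,-0.057,0],"twist":[0,0,0],"claw":0},{"travel":[0.33,-0.057,0],"twist":[0,0,0],"claw":0},{"travel":[0.33,-0.057,0],"twist":[0,0,0],"claw":0},{"travel":[0.33,-0.057,0],"twist":[0,0,0],"claw":0},{"travel":[0.33,-0.057,0],"twist":[0,0,0],"claw":0},{"travel":[0.33,-0.057,0],"twist":[0,0,0],"claw":0},{"travel":[0.33,-0.057,0],"twist":[0,0,0],"claw":0},{"travel":[0.33,-0.057,0],"twist":[0,0,0],"claw":0},{"travel":[0.28,-0.05,0],"twist":[0,0,0],"claw":0}])

```text
time: 16.55
eef_pos: [0.549, -0.0777, 0.0987]
orientation: [[-0.217, 0.976, -0.001], [0.976, 0.217, 0.001], [0.001, -0.001, -1.0]]
ft_force: [0.2, -0.0, -0.5]
finger_gap: 0.197
gripper_force: 15.0
```

Emit:
apply_moves(series=[{"travel":[0,0,0],"twist":[0,0,0],"claw":0},{"travel":[0,0,0],"twist":[0,0,0],"claw":0},{"travel":[0,0,0],"twist":[0,0,0],"claw":0},{"travel":[0,0,0],"twist":[0,0,0],"claw":0},{"travel":[0,0,0],"twist":[0,0,0],"claw":0}])

```text
time: 17.05
eef_pos: [0.5491, -0.0782, 0.0986]
orientation: [[-0.217, 0.976, -0.001], [0.976, 0.217, 0.001], [0.001, -0.001, -1.0]]
ft_force: [-0.1, 0.2, 0.5]
finger_gap: 0.202
gripper_force: 15.0
```

```bash
python3 - <<'E'
from h import *
s=monitor.get_state(); print(np.round(s["eef_pos"],4))
level(12.5); goto(.549,-.078,.099)
p=eyes.grab_frame("scene")
c=p["img"][80:230,230:430]; cv2.imwrite("pics/s5.png",cv2.resize(c,(800,600)))
E
```

```text
[ 0.5491 -0.0782  0.0986]
twist rad [-0.001  -0.0009  0.0003]
shift cm (tool) [ 0.02 -0.   -0.04] norm 0.04
```

View pics/s5.png

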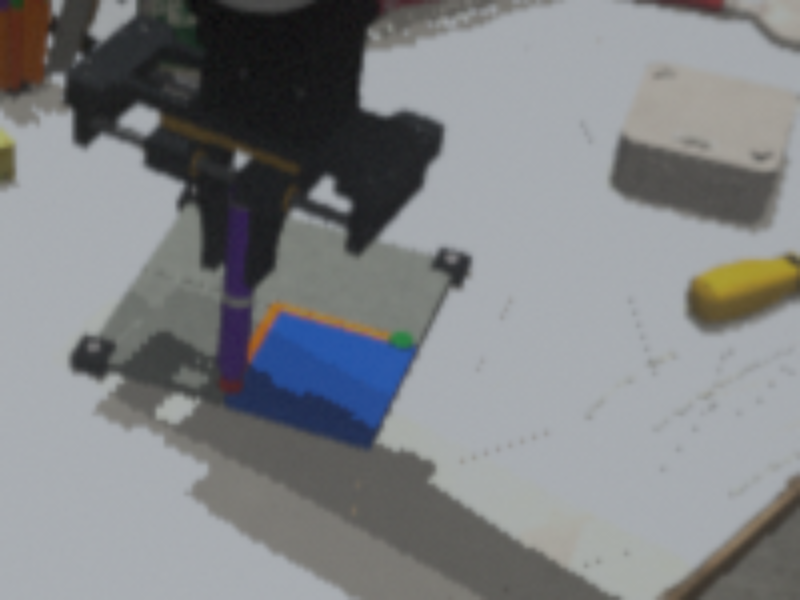

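The tip is on the red dot at (232,385). Now I lift and return to the stand.

Emit:
apply_moves(series=[{"travel":[0,0,-1],"twist":[-0.001,-0.001,0],"claw":0},{"travel":[0,0,-2],"twist":[0,0,0],"claw":0},{"travel":[0,0,-2.5],"twist":[0,0,0],"claw":0},{"travel":[0,0,-2.5],"twist":[0,0,0],"claw":0},{"travel":[0,0,-2.5],"twist":[0,0,0],"claw":0},{"travel":[0,0,-2.5],"twist":[0,0,0],"claw":0},{"travel":[0,0,-2],"twist":[0,0,0],"claw":0},{"travel":[0,0,-1],"twist":[0,0,0],"claw":0}])

```text
time: 17.9
eef_pos: [0.5497, -0.0779, 0.2612]
orientation: [[-0.217, 0.976, 0.003], [0.976, 0.217, -0.001], [-0.001, 0.003, -1.0]]
ft_force: [-0.1, 0.3, -1.0]
finger_gap: 0.201
gripper_force: 15.0
```

Emit:
apply_moves(series=[{"travel":[2,0.4,0],"twist":[0,0,0],"claw":0},{"travel":[3.8,0.8,0],"twist":[0,0,0],"claw":0},{"travel":[3.8,0.8,0],"twist":[0,0,0],"claw":0},{"travel":[3.8,0.8,0],"twist":[0,0,0],"claw":0},{"travel":[3.8,0.8,0],"twist":[0,0,0],"claw":0},{"travel":[3.8,0.8,0],"twist":[0,0,0],"claw":0},{"travel":[3.8,0.8,0],"twist":[0,0,0],"claw":0},{"travel":[3.8,0.8,0],"twist":[0,0,0],"claw":0},{"travel":[3.8,0.8,0],"twist":[0,0,0],"claw":0},{"travel":[3.8,0.8,0],"twist":[0,0,0],"claw":0},{"travel":[2.5,0.5,0],"twist":[0,0,0],"claw":0},{"travel":[1,0.2,0],"twist":[0,0,0],"claw":0}])

```text
time: 19.1
eef_pos: [0.5425, 0.3305, 0.2581]
orientation: [[-0.221, 0.975, -0.001], [0.975, 0.221, 0.001], [0.001, -0.001, -1.0]]
ft_force: [-0.3, -0.2, 0.1]
finger_gap: 0.2
gripper_force: 15.0
```

Emit:
apply_moves(series=[{"travel":[0,0,0],"twist":[0,0,0],"claw":0},{"travel":[0,0,0],"twist":[0,0,0],"claw":0},{"travel":[0,0,0],"twist":[0,0,0],"claw":0}])

```text
time: 19.4
eef_pos: [0.5448, 0.3255, 0.2587]
orientation: [[-0.214, 0.977, 0.001], [0.977, 0.214, -0.001], [-0.001, 0.0, -1.0]]
ft_force: [-0.3, 0.1, 0.6]
finger_gap: 0.201
gripper_force: 15.0
```

```bash
python3 - <<'E'
from h import *
s=monitor.get_state(); print(s["time"],np.round(s["eef_pos"],4))
level(12.5); goto(.545,.3338,.15)
E
```

```text
19.4 [0.5448 0.3255 0.2587]
twist rad [ 0.0003  0.0011 -0.0021]
shift cm (tool) [ 0.82  0.19 10.87] norm 10.9
```

Emit:
apply_moves(series=[{"travel":[0.41,0.09,1],"twist":[0,0,-0.002],"claw":0},{"travel":[0.41,0.1,2],"twist":[0,0,0],"claw":0},{"travel":[0,0,2],"twist":[0,0,0],"claw":0},{"travel":[0,0,2],"twist":[0,0,0],"claw":0},{"travel":[0,0,2],"twist":[0,0,0],"claw":0},{"travel":[0,0,1.8],"twist":[0,0,0],"claw":0},{"travel":[0,0,0],"twist":[0,0,0],"claw":0},{"travel":[0,0,0],"twist":[0,0,0],"claw":0},{"travel":[0,0,0],"twist":[0,0,0],"claw":0},{"travel":[0,0,0],"twist":[0,0,0],"claw":0},{"travel":[0,0,0],"twist":[0,0,0],"claw":0},{"travel":[0,0,0],"twist":[0,0,0],"claw":0}])

```text
time: 20.6
eef_pos: [0.5442, 0.336, 0.151]
orientation: [[-0.219, 0.976, 0.001], [0.976, 0.219, 0.0], [0.0, 0.001, -1.0]]
ft_force: [0.5, -0.7, -0.6]
finger_gap: 0.204
gripper_force: 15.0
```

```bash
python3 - <<'E'
from h import *
s=monitor.get_state(); print(s["time"],np.round(s["eef_pos"],4))
level(12.5); goto(.5449,.3338,.089)
E
```

```text
20.6 [0.5442 0.336  0.151 ]
twist rad [ 0.0006 -0.      0.0024]
shift cm (tool) [-0.23  0.01  6.2 ] norm 6.21
```

Emit:
apply_moves(series=[{"travel":[-0.2,0,0.5],"twist":[0,0,0.002],"claw":0},{"travel":[0,0,0],"twist":[0,0,0],"claw":0},{"travel":[0,0,0],"twist":[0,0,0],"claw":0},{"travel":[0,0,0],"twist":[0,0,0],"claw":0},{"travel":[0,0,0],"twist":[0,0,0],"claw":0},{"travel":[0,0,0],"twist":[0,0,0],"claw":0}])

```text
time: 21.2
eef_pos: [0.5445, 0.334, 0.1457]
orientation: [[-0.217, 0.976, 0.0], [0.976, 0.217, 0.0], [0.0, 0.0, -1.0]]
ft_force: [-0.4, 0.4, -0.1]
finger_gap: 0.206
gripper_force: 15.0
```

```bash
python3 - <<'E'
from h import *
s=monitor.get_state(); print(s["time"],np.round(s["eef_pos"],4))
level(12.5); goto(.5449,.3338,.089)
p=eyes.grab_frame("scene")
for q in finder.trace(p,"uv_pen")[:1]:
    w=world(p,maskpts(q["mask"])); w=w[(abs(w[:,0]-.545)<.03)&(abs(w[:,1]-.33)<.03)]
    for a in np.arange(.04,.2,.02):
        t=w[(w[:,2]>a)&(w[:,2]<a+.02)]
        if len(t): print(round(a,2),len(t),np.round(t.mean(0),4),np.round(t[:,2].min(),4))
E
```

```text
21.2 [0.5445 0.334  0.1457]
twist rad [ 0.0001 -0.      0.0005]
shift cm (tool) [-0.03  0.03  5.67] norm 5.67
0.06 33 [0.5372 0.3341 0.0735] 0.0637
0.08 76 [0.5372 0.3344 0.0899] 0.08
0.1 72 [0.5371 0.3344 0.1098] 0.1002
0.12 64 [0.5373 0.3352 0.1279] 0.12
0.14 24 [0.5394 0.3399 0.1494] 0.1407
0.16 9 [0.5391 0.34   0.1638] 0.1614
```

Emit:
apply_moves(series=[{"travel":[-0.03,0.03,0.6],"twist":[0,0,0],"claw":0},{"travel":[0,0,0.6],"twist":[0,0,0],"claw":0},{"travel":[0,0,0.6],"twist":[0,0,0],"claw":0},{"travel":[0,0,0.6],"twist":[0,0,0],"claw":0},{"travel":[0,0,0],"twist":[0,0,0],"claw":0},{"travel":[0,0,0],"twist":[0,0,0],"claw":0}])

```text
time: 21.9
eef_pos: [0.5448, 0.3337, 0.1214]
orientation: [[-0.217, 0.976, -0.0], [0.976, 0.217, -0.0], [-0.0, -0.0, -1.0]]
ft_force: [-0.0, 0.6, -0.4]
finger_gap: 0.202
gripper_force: 15.0
```

```bash
python3 - <<'E'
from h import *
s=monitor.get_state(); print(s["time"],np.round(s["eef_pos"],4),np.round(s["ft_force"],2))
level(12.5); goto(.5449,.3338,.089)
E
```

```text
21.9 [0.5448 0.3337 0.1214] [-0.03  0.63 -0.42]
twist rad [-0.0003  0.0001  0.0005]
shift cm (tool) [0.01 0.01 3.24] norm 3.24
```

The tip is about 12 mm into the well with no contact force, so I keep lowering.

Emit:
apply_moves(series=[{"travel":[0,0,0.6],"twist":[0,0,0],"claw":0},{"travel":[0,0,0.6],"twist":[0,0,0],"claw":0},{"travel":[0,0,0.6],"twist":[0,0,0],"claw":0},{"travel":[0,0,0.6],"twist":[0,0,0],"claw":0},{"travel":[0,0,0.5],"twist":[0,0,0],"claw":0},{"travel":[0,0,0.25],"twist":[0,0,0],"claw":0},{"travel":[0,0,0],"twist":[0,0,0],"claw":0},{"travel":[0,0,0],"twist":[0,0,0],"claw":0},{"travel":[0,0,0],"twist":[0,0,0],"claw":0}])

```text
time: 22.8
eef_pos: [0.545, 0.3338, 0.0904]
orientation: [[-0.217, 0.976, 0.0], [0.976, 0.217, 0.0], [0.0, 0.0, -1.0]]
ft_force: [0.2, -0.4, -0.9]
finger_gap: 0.2
gripper_force: 15.0
```

Release gently, then retreat straight up.

Emit:
apply_moves(series=[{"travel":[0,0,0.1],"twist":[0,0,0],"claw":0},{"travel":[0,0,0],"twist":[0,0,0],"claw":2.2},{"travel":[0,0,0],"twist":[0,0,0],"claw":2.6},{"travel":[0,0,0],"twist":[0,0,0],"claw":4},{"travel":[0,0,0],"twist":[0,0,0],"claw":6},{"travel":[0,0,0],"twist":[0,0,0],"claw":8},{"travel":[0,0,0],"twist":[0,0,0],"claw":8},{"travel":[0,0,0],"twist":[0,0,0],"claw":8},{"travel":[0,0,0],"twist":[0,0,0],"claw":8},{"travel":[0,0,0],"twist":[0,0,0],"claw":8}])

```text
time: 23.8
eef_pos: [0.5449, 0.3337, 0.0891]
orientation: [[-0.217, 0.976, 0.0], [0.976, 0.217, -0.0], [-0.0, 0.0, -1.0]]
ft_force: [-0.4, 0.6, 0.2]
finger_gap: 0.848
gripper_force: 0.0
```

Emit:
apply_moves(series=[{"travel":[0,0,-1],"twist":[0,0,0],"claw":8},{"travel":[0,0,-2],"twist":[0,0,0],"claw":8},{"travel":[0,0,-2],"twist":[0,0,0],"claw":8},{"travel":[0,0,-2],"twist":[0,0,0],"claw":8},{"travel":[0,0,-2],"twist":[0,0,0],"claw":8},{"travel":[0,0,-2],"twist":[0,0,0],"claw":8},{"travel":[0,0,-2],"twist":[0,0,0],"claw":8},{"travel":[0,0,-1.5],"twist":[0,0,0],"claw":8},{"travel":[0,0,0],"twist":[0,0,0],"claw":8},{"travel":[0,0,0],"twist":[0,0,0],"claw":8},{"travel":[0,0,0],"twist":[0,0,0],"claw":8},{"travel":[0,0,0],"twist":[0,0,0],"claw":8}])

```text
time: 25.0
eef_pos: [0.5446, 0.3334, 0.233]
orientation: [[-0.217, 0.976, -0.001], [0.976, 0.217, -0.001], [-0.001, -0.002, -1.0]]
ft_force: [-0.1, -0.3, 0.4]
finger_gap: 0.925
gripper_force: 0.0
```

```bash
python3 - <<'E'
from h import *
p=eyes.grab_frame("scene")
for q in finder.trace(p,"uv_pen")[:1]:
    w=world(p,maskpts(q["mask"])); w=w[(abs(w[:,0]-.545)<.03)&(abs(w[:,1]-.33)<.03)]
    for a in np.arange(.04,.2,.02):
        t=w[(w[:,2]>a)&(w[:,2]<a+.02)]
        if len(t): print(round(a,2),len(t),np.round(t.mean(0),4),np.round(t[:,2].max(),4))
s=monitor.get_state(); print(s["time"],np.round(s["eef_pos"],4),np.round(s["ft_force"],2),np.abs(s["joint_velocities"]).max())
E
```

```text
0.04 36 [0.5365 0.3339 0.0537] 0.059
0.06 72 [0.5366 0.334  0.0702] 0.0797
0.08 67 [0.5363 0.3338 0.0903] 0.1
0.1 69 [0.5359 0.3343 0.1106] 0.119
0.12 76 [0.5363 0.3343 0.1303] 0.1396
0.14 52 [0.5397 0.3328 0.1438] 0.1467
25.1 [0.5447 0.3335 0.2334] [-0.01 -0.11 -0.9 ] 0.30888741563050204
```

The pen stands upright in its well with its top at about 0.145, the gripper is well clear above it, and the arm is at rest.

```bash
python3 -c "
from rig import arm; print(arm.sign_off())"
```

```text
the job is handed in; nothing more can be done
None
```

The pen was traced along the bead from the green dot round the corner to the red dot, put back upright in its own well and released, and the job was handed in at about 25 s. No pass or fail verdict came back.

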